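# Punch the cardboard wheel with the mallet

### The job

Mark the centre of the cardboard wheel: lift the mallet out of its wooden holder by the head (its handle is shut in there), stand it on its face on the middle of the cork mat and let go, then take it again by the handle and give the red-capped sprung pin over the cardboard wheel a brisk straight blow with the mallet's face that drives it all the way down; a slow push does not mark. Let the pin spring back up and stand the mallet face down on the middle of the cork mat again. Do not press the blue-capped pin, and leave the other things on the table where they lie.

Things in the scene. Friction and masses are not known exactly. Their poses are not given: they have to be found in the camera images.
- mallet: T-shaped mallet, 0.27 to 0.41 kg, standing on its face: orange head, black rubber faces above and below, 50 (x) x 40 (y) x 66 high; light handle 22 wide (y) x 20 high, level, from x = -25 to x = -155, its middle 33 above the lower face. Origin: centre of the lower face, z up. Balance point about 10 from the head's centre towards the handle; stands by itself.
- mallet_grip (a point): point on the handle's centre line, 52 from the head's centre (x = -52, z = 33 in the mallet's frame): where to hold it for the blow. Held firmly there (40 N or more) it does not turn under the pin's spring
- mallet_face (a point): centre of the mallet's lower rubber face (same point as its origin)
- holder: fixed wooden holder, 210 (x) x 100 (y): 8 thick base plate on which the mallet stands, two cheek blocks (x = -105 to 40, 75 high) that enclose the handle with 5 free each side and rise 24 above it: no room for fingers. Open above: lift straight up 80 or more. The head stands free at about x = 74, handle towards -x. Origin: centre of the underside
- mat: fixed square cork mat, 130 x 130 x 4 thick; origin at the centre of its underside, on the table
- wheel_stand: fixed green C-shaped punch stand, base 100 (x) x 90 (y), with the cardboard wheel (84 diameter, 6 thick) on its base under the arm. The arm's top is 70 above the table; nothing but the pin stands higher. Origin: centre of the underside; the pin's axis is at x = 5
- wheel_pin (a joint): travel in m of the red-capped sprung pin over the cardboard wheel: 0 up, 0.020 all the way down (a hard stop). Spring: 2 N at the top, 6 N at the bottom; it springs back by itself
- wheel_pin_top (a point): centre of the top of the red cap (28 diameter, 8 high); 100 above the table when up; moves with the pin
- spare_stand: a like green stand without a wheel, pin with a blue cap; not to be used. Origin as for the other stand
- spare_pin (a joint): travel in m of the blue-capped pin: 0 up, 0.020 down
- scissors: green-handled scissors lying flat, 160 long, 52 wide over the handles, 8 high; bystander, origin at its underside
- disc_a: loose cardboard disc, 60 diameter, 6 thick; bystander, origin at its underside
- disc_b: loose cardboard disc, 60 diameter, 6 thick; bystander, origin at its underside
- eraser: white eraser 45 x 22 x 14 high; bystander, origin at its underside
- pencil: black pencil 170 x 8 x 8 high, along its x; bystander, origin at its underside
- tape: yellow roll of tape lying flat, outer diameter 72, 20 high; bystander, origin at its underside

How it is judged (in metres and radians):
On the way, in this order (a step that is already met when the one before it is completed fails the run):
1. the mallet stands on its face on the cork mat, let go (horizontal distance between mallet_face and mat below 0.045 m and height (world z) of mallet_face between -0.002 and 0.01 m and angle between mallet's own z axis and vertical below 0.12 rad and contact force between the fingers and mallet below 0.1 N and linear speed of mallet below 0.03 m/s), for 0.2 s.
2. the mallet, held by its handle, hits the red pin with its face and sends it down briskly (faster than 0.05 m/s) (horizontal distance between mallet_face and wheel_pin_top below 0.03 m and contact force between mallet and wheel_stand above 0.5 N and contact force between the fingers and mallet above 1 N and x of the grasp point in the frame of mallet below -0.03 m and value of joint wheel_pin between 0.001 and 0.0145 m and velocity of joint wheel_pin above 0.05 m/s).
3. the mallet's face drives the red pin fully down (past 15 of its 20 mm) (horizontal distance between mallet_face and wheel_pin_top below 0.03 m and contact force between mallet and wheel_stand above 0.5 N and contact force between the fingers and mallet above 1 N and x of the grasp point in the frame of mallet below -0.03 m and value of joint wheel_pin above 0.015 m).
At the end, for the whole second after the job is handed in: The mallet stands at rest on its face on the cork mat, within 45 mm of the mat's centre and upright within 0.12 rad, let go, and the red pin is back up (less than 3 mm down) (all of step 1 and value of joint wheel_pin below 0.003 m); the robot touches nothing.
It fails at once if the blue pin is pressed more than 5 mm (value of joint spare_pin above 0.005 m).
It fails at once if a bystander is moved more than 30 mm (distance of any of scissors, disc_a, disc_b, eraser, pencil, tape from where it was at the start of the episode above 0.03 m).
It also fails if it takes over 70 s, if anything falls off the work surface, if the arm or the gripper's body presses on something with over 40 N, if the wrist force passes 120 N, or if a joint passes its speed limit or range.

### The arm

A 6-joint arm with a two-finger parallel gripper is mounted at the origin on the work surface. World frame = base frame: x ahead of the robot, y to its left, z up, the work surface at z = 0. Lengths are in mm, angles in rad, forces in N, time in s.
With the tool pointing down it reaches from about 400 to 925 mm from the base axis. Payload 12.5 kg.
Tool frame: the origin (TCP) lies at the very end of the fingers, on their centre line; the grasp point (between the pads) lies 19 mm behind it; z points along the fingers, y is the line along which they close (so a half turn about z gives the same grasp; the last joint's range is limited). The gripper opens to 95 mm and grips with 3 to 60 N. Pads are 20 mm wide; open, the fingers measure 119 mm over their backs; the gripper's body (75 mm by 180 mm) begins 59 mm behind the grasp point.
Start: joints at [1.222, 0.491, 1.559, -0, 1.092, -0.106], TCP at [150.245, 606.69, 214.661] pointing down, gripper open.
Joint ranges: [-3.1, 3.1], [-0.84, 2.19], [0.05, 2.79], [-1.13, 4.28], [0.06, 2.93], [-2.69, 2.69]. Speed limits (rad/s): [2.22, 2.22, 2.79, 3.14, 3.14, 3.14].

### API

Orientations are given as [roll, pitch, yaw] about the fixed x, y, z axes, in that order (R = Rz(yaw) Ry(pitch) Rx(roll)).
In Python, from cell import env gives the robot as it stands.
- The arm moves only by the shell command python3 steer.py 'ROWS'. ROWS is a JSON list of rows, 1 to 5 of them, each written [[dx, dy, dz], turn, opening]: dx, dy, dz in units of 20 mm, then a turn about the tool's z in units of 0.05 rad, then the opening from 0.0 (shut) to 1.0 (fully open); each row is the pose to reach, as a shift and turn from the pose commanded when the command began, along the tool's axes at that moment; what a row does not reach only later rows make up. A row lasts 1/12 s, in which the tool goes at most 41.7 mm and 0.125 rad, less where a joint would pass 70% of its speed; a pose out of reach is approached as far as the arm can. The fingers move at their own pace and stop on an object; the grip force is fixed at half the most. Time passes only in rows, so rows that do not move let the fingers close. It prints the time, the measured TCP pose, the force, the opening and the grip force at its end. Input that does not fit is refused with a message, and nothing moves.
- env.state(): the state, without advancing time (a new reading comes with each control period).
- env.read_camera(name): name is "side" or "top" or "wrist"; returns (picture, depth): 400x640x3 uint8, red, green, blue; 400x640 float32, mm along the optical axis (not along the pixel's ray), 0 where there is no reading.
- env.camera_info(name): a dict with "vertical_fov" (degrees; the focal length in pixels is half the picture's height over the tangent of half this angle, whatever the lens; pixels are square), "cx", "cy" (the principal point, pixels), "origin" and "attitude" of the camera in the world. Camera axes: x right, y down, z forward; pixel columns grow to the right and rows downward; lengths in mm; the calibration is good to about 2 mm. A picture is of the moment at which its call begins: read the wrist's pose just before it. camera_info takes no time and is no camera call; for the wrist camera it gives the pose at the moment of the call.
- env.job_done(): hands the job in; it is judged then, once.
The state is a dict: "t": time; "joints": joint angles; "qvel": joint speeds; "tau": joint torques, N m; "eef_pos": TCP position; "tcp_rot": TCP orientation; "ft_force": force on the tool from outside, world axes, zero at the start; "moment": the same for the moment, N m; "opening": opening from 0.0 (shut) to 1.0 (fully open); "grip_force": force on a finger pad.
Only numpy, scipy, OpenCV 4.12 (cv2) and the standard library are available. Lean on these libraries where they do the work, as an engineer would, in place of code of your own. Each camera call takes 0.05 s, during which the arm holds its last target. There are 200 camera calls.

## Working session

There is one attempt and no reset: what is moved stays moved. The work goes in short steps, Python scripts to look and compute and a shell command to move; the robot and the scene stay as the last step left them, time stands still between calls to the robot, and variables do not carry over. Pictures are saved under pics/ and viewed, at most 10 in all, crops included, and the job is handed in when it is done.

```bash
ls; mkdir -p pics
python3 - <<'E'
from cell import env
import cv2,numpy as np
for n in("top","side"):
    p,d=env.read_camera(n); cv2.imwrite(f"pics/{n}0.png",p[:,:,::-1]); np.save(f"pics/{n}0.npy",d); print(env.camera_info(n))
print(env.state())
E
```

```text
cell.py
pics
steer.py
{'vertical_fov': 48.58379235429339, 'cx': 323.67750071222474, 'cy': 202.61247874806176, 'origin': array([ 457.79481545,  -24.80218153, 1118.0699439 ]), 'attitude': array([-3.06243417e+00,  2.20985309e-03, -1.55964218e+00])}
{'vertical_fov': 49.64731176789354, 'cx': 320.8461917988761, 'cy': 201.08619676219354, 'origin': array([ 276.95747517, -691.73322827,  659.52253014]), 'attitude': array([-2.2552671 , -0.01092792, -0.35950616])}
{'t': 0.1, 'joints': array([ 1.22243247e+00,  4.91513944e-01,  1.55936580e+00,  9.81198353e-06,
        1.09168279e+00, -1.05582042e-01]), 'qvel': array([ 0.00161158, -0.00213359, -0.00204034,  0.00047572, -0.00145784,
        0.00208698]), 'tau': array([ 2.91208577e-03, -6.13617539e+01, -2.58605307e+01,  6.93804002e-02,
        4.70148353e-02, -4.43105861e-06]), 'eef_pos': array([150.14901541, 606.49186806, 214.11889032]), 'tcp_rot': array([-3.14062910e+00, -1.10865453e-04,  2.89880626e+00]), 'ft_force': array([ 0.39537972, -0.04601483, -0.07734826]), 'moment': array([-0.02193181,  0.02504702,  0.0530542 ]), 'grip_force': 0.0, 'opening': 0.9994317360824757}
```

View pics/top0.png

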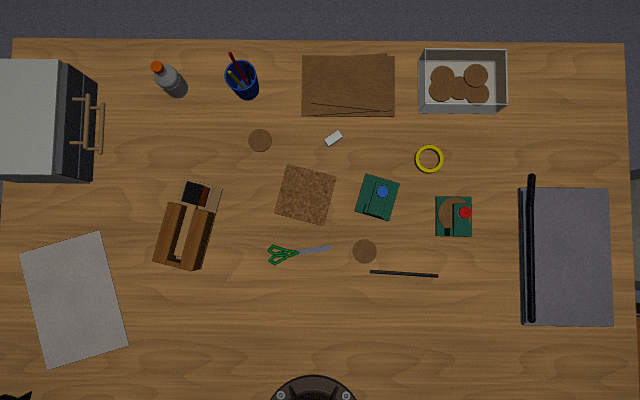

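View pics/side0.png

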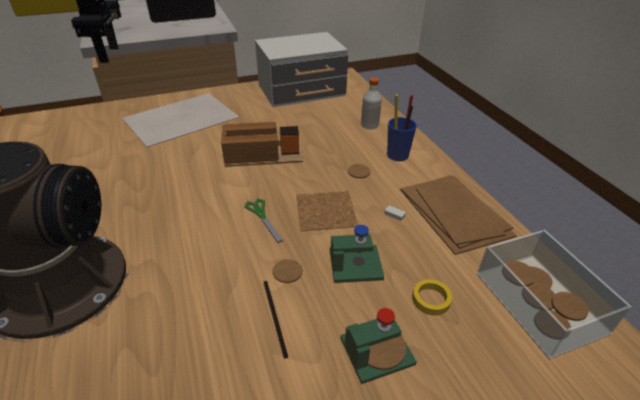

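The top view shows the holder at about (190,225) with the black mallet head at (195,193). The mat is at (306,194), the red cap at (465,212), the blue cap at (382,191). The side view shows the head at (290,140) and the red cap at (385,316).

```bash
cat > h.py <<'E'
from cell import env
import cv2,numpy as np
from scipy.spatial.transform import Rotation as Ro
def cam(n):
    i=env.camera_info(n); f=200/np.tan(np.radians(i["vertical_fov"]/2))
    return f,i["cx"],i["cy"],np.array(i["origin"]),Ro.from_euler("xyz",i["attitude"]).as_matrix()
def rays(c,px):
    f,cx,cy,o,R=c; px=np.atleast_2d(px).astype(float)
    return np.c_[(px[:,0]-cx)/f,(px[:,1]-cy)/f,np.ones(len(px))]@R.T
def plane(c,px,z):
    d=rays(c,px); return c[3]+d*((z-c[3][2])/d[:,2])[:,None]
def pts(c,px,depth):
    px=np.atleast_2d(px).astype(int); return c[3]+rays(c,px)*depth[px[:,1],px[:,0]][:,None]
def tri(c1,p1,c2,p2):
    d1,d2=rays(c1,p1)[0],rays(c2,p2)[0]
    s=np.linalg.lstsq(np.c_[d1,-d2],c2[3]-c1[3],rcond=None)[0]
    a,b=c1[3]+s[0]*d1,c2[3]+s[1]*d2; return (a+b)/2,np.linalg.norm(a-b)
def blob(p,lo,hi,box=None):
    m=cv2.inRange(cv2.cvtColor(p,cv2.COLOR_RGB2HSV),lo,hi)
    if box: k=np.zeros_like(m);x0,y0,x1,y1=box;k[y0:y1,x0:x1]=255;m&=k
    n,l,s,ce=cv2.connectedComponentsWithStats(m); i=1+np.argmax(s[1:,4]); return l==i,ce[i],s[i]
E
python3 - <<'E'
from h import *
T,S=cam("top"),cam("side")
pt=cv2.imread("pics/top0.png")[:,:,::-1].copy();ps=cv2.imread("pics/side0.png")[:,:,::-1].copy()
dt=np.load("pics/top0.npy")
for nm,h0,h1,bt,bs in(("red",(0,150,80),(8,255,255),(440,195,490,230),(360,300,410,330)),("blue",(105,150,60),(125,255,255),(360,170,400,210),(340,220,380,245))):
    mt,ct,st=blob(pt,h0,h1,bt);ms,cs,ss=blob(ps,h0,h1,bs)
    print(nm,ct,st,cs,ss,tri(T,ct,S,cs),plane(T,ct,100))
# height map via depth from top
v,u=np.mgrid[0:400,0:640];P=pts(T,np.c_[u.ravel(),v.ravel()],dt).reshape(400,640,3);np.save("pics/P.npy",P)
print("holes",(dt==0).mean())
z=P[:,:,2]
def rect(m,nm):
    Q=P[m]; r=cv2.minAreaRect(Q[:,:2].astype(np.float32)); print(nm,r,np.median(Q[:,2]),len(Q))
def band(lo,hi,box):
    m=np.zeros(z.shape,bool);x0,y0,x1,y1=box;m[y0:y1,x0:x1]=True
    m&=(z>lo)&(z<hi);return m
B=(140,165,240,285)
rect(band(60,95,B),"holder+mallet tops");rect(band(60,95,(150,170,235,213)),"head?")
hsv=cv2.cvtColor(pt,cv2.COLOR_RGB2HSV)
for (x,y) in((195,193),(188,190),(202,196),(210,195),(213,198),(180,240),(197,180)): print((x,y),pt[y,x],P[y,x].round())
big=cv2.resize(np.hstack([pt[165:285,140:240],pt[160:230,430:480].repeat(1,0)[:70] if 0 else pt[165:285,270:340]]),None,fx=4,fy=4,interpolation=cv2.INTER_CUBIC)
cv2.imwrite("pics/crop.png",np.clip(big[:,:,::-1]*1.6,0,255))
E
```

```text
red [464.96 211.7 ] [459 206  12  12 100] [385.51376147 315.20642202] [377 308  18  16 218] (array([ 520.85171822, -347.04488056,   98.4615345 ]), np.float64(0.8063350366179746)) [[ 521.12912979 -346.72769663  100.        ]]
blue [381.90740741 191.18518519] [376 186  12  12 108] [361.17777778 229.74444444] [355 226  13   9  90] (array([ 566.78834333, -156.12656219,   97.58418488]), np.float64(0.14362496714462072)) [[ 566.46290823 -155.78926829  100.        ]]
holes 0.0038671875
holder+mallet tops ((486.36492919921875, 309.4256591796875), (101.08907318115234, 202.8955841064453), 76.41665649414062) 73.63394666845136 2396
head? ((551.5775146484375, 302.89813232421875), (73.97074127197266, 101.22666931152344), 0.5504292845726013) 73.23359558561333 589
(195, 193) [ 9  2 12] [560. 284.  73.]
(188, 190) [24 20 23] [567. 301.  73.]
(202, 196) [58 30  6] [555. 274.  49.]
(210, 195) [105  84  61] [562. 265.   7.]
(213, 198) [107  85  57] [555. 258.   6.]
(180, 240) [131  97  62] [449. 323.  51.]
(197, 180) [122  93  58] [601. 302.  -3.][ WARN:0@0.118] global loadsave.cpp:1063 imwrite_ Unsupported depth image for selected encoder is fallbacked to CV_8U.
```

View pics/crop.png

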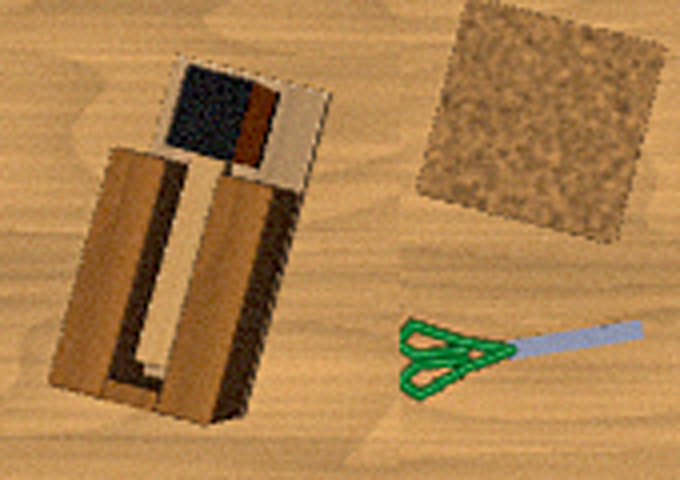

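```bash
cat > rel.py <<'E'
import sys
from h import *
def rel(x,y,z):
    s=env.state();R=Ro.from_euler("xyz",s["tcp_rot"]).as_matrix()
    return (R.T@(np.array([x,y,z])-s["eef_pos"])).round(1)
if __name__=="__main__": print(rel(*map(float,sys.argv[1:4])))
E
python3 - <<'E'
from h import *
from rel import rel
T,S=cam("top"),cam("side")
pt=cv2.imread("pics/top0.png")[:,:,::-1].copy();ps=cv2.imread("pics/side0.png")[:,:,::-1].copy();P=np.load("pics/P.npy")
m,c,s=blob(pt,(0,0,0),(179,255,42),(178,175,206,208))
m&=(P[:,:,2]>62)
px=np.argwhere(m)[:,::-1]; r=cv2.minAreaRect(plane(T,px,74)[:,:2].astype(np.float32)); print("head top",c,r,np.median(P[m][:,2]))
hsv=cv2.cvtColor(ps,cv2.COLOR_RGB2HSV)
m2,c2,s2=blob(ps,(0,0,0),(179,255,55),(276,120,304,142));print(c2,s2,tri(T,c,S,c2))
# cheek tops for yaw
b=np.array([(287,165),(336.2,176.2),(323.7,225.7),(274.2,212.5)])
a=np.array([(347,193),(355,227),(302,230),(297,194)])
print("mat",plane(T,b,4).mean(0),tri(T,b.mean(0),S,a.mean(0)))
q=plane(T,b,4);print(q.round(),np.linalg.norm(np.diff(q,axis=0),axis=1))
np.set_printoptions(suppress=True)
E
```

```text
head top [192.21910112 192.98314607] ((560.3912963867188, 289.89996337890625), (41.25016784667969, 49.21095657348633), 76.09305572509766) 73.13535543237185
[288.98484848 130.59848485] [281 127  17   8 132] (array([560.98909495, 290.90416768,  70.82830905]), np.float64(1.3060074630466085))
mat [565.57577115  25.35415401   4.        ] (array([565.59075522,  25.64796611,  -1.27752483]), np.float64(0.43945054913168174))
[[641.  73.   4.]
 [614. -52.   4.]
 [488. -22.   4.]
 [520. 103.   4.]] [128.13536183 129.24297154 129.00201418]
```

```bash
python3 -c "
from rel import *
print(rel(555.6,291.2,140),rel(555.6,291.2,29))"
```

```text
[-469.4 -208.5   74.3] [-469.4 -208.4  185.3]
```
Distance 519 mm, at ≤41.7 per row -> 13 rows. Row is pose to reach relative to start of command. 5 rows x 3 commands. "what a row does not reach only later rows make up": use repeated final row? the pose is approached at limit. Just give rows of final target; simple. After each command recompute? Shift is from commanded pose at command start; so partial. Use multiple of 5 rows: each command target of ~ -157,-70,25 (174mm).

The manual's scale: shifts go in units of 20 mm and turns go in units of 0.05 rad. Converting my numbers, 25 mm is 1.25, -156 mm is -7.8.

```bash
for i in 1 2 3; do :; done; python3 steer.py '[[[-2,-0.9,0.3],0,1],[[-3.9,-1.75,0.6],0,1],[[-5.85,-2.6,0.95],0,1],[[-7.8,-3.475,1.25],0,1],[[-7.8,-3.475,1.25],0,1]]'; python3 steer.py '[[[-2,-0.9,0.3],0,1],[[-3.9,-1.75,0.6],0,1],[[-5.85,-2.6,0.95],0,1],[[-7.8,-3.475,1.25],0,1],[[-7.8,-3.475,1.25],0,1]]'; python3 steer.py '[[[-2,-0.9,0.3],0,1],[[-3.9,-1.75,0.6],0,1],[[-5.85,-2.6,0.95],0,1],[[-7.8,-3.475,1.25],0,1],[[-7.8,-3.475,1.25],0,1]]'; python3 rel.py 555.6 291.2 29
```

```text
t: 0.52
eef_pos: [288.5, 498.2, 188.5]
tcp_rot: [-3.139, 0.0, 2.896]
ft_force: [0.4, 0.5, 0.3]
opening: 1.0
grip_force: 0.0
t: 0.93
eef_pos: [423.3, 393.5, 163.5]
tcp_rot: [-3.14, 0.0, 2.895]
ft_force: [-0.2, 0.5, -0.9]
opening: 1.001
grip_force: 0.0
t: 1.35
eef_pos: [558.2, 288.3, 138.3]
tcp_rot: [-3.141, 0.0, 2.895]
ft_force: [-1.2, -0.1, -0.5]
opening: 0.998
grip_force: 0.0
[  3.2   2.2 109.3]
```

```bash
python3 steer.py '[[[0.15,0.1,1.5],0,1],[[0.15,0.1,3],0,1],[[0.15,0.1,4.25],0,1],[[0.15,0.1,5],0,1],[[0.15,0.1,5.45],0,1]]'; python3 steer.py '[[[0,0,0],0,0],[[0,0,0],0,0],[[0,0,0],0,0],[[0,0,0],0,0],[[0,0,0],0,0]]'; python3 steer.py '[[[0,0,0],0,0],[[0,0,0],0,0],[[0,0,0],0,0]]'
```

```text
t: 1.77
eef_pos: [550.8, 294.6, 28.4]
tcp_rot: [-3.14, -0.003, 2.899]
ft_force: [-0.2, -0.9, 0.8]
opening: 1.003
grip_force: 0.0
t: 2.18
eef_pos: [552.4, 294.7, 31.7]
tcp_rot: [3.141, 0.001, 2.899]
ft_force: [0.0, 0.1, -0.1]
opening: 0.706
grip_force: 0.0
t: 2.43
eef_pos: [552.1, 294.5, 30.9]
tcp_rot: [3.141, 0.0, 2.899]
ft_force: [-1.3, -0.4, -0.8]
opening: 0.496
grip_force: 0.0
```

Scaled: -3 mm is -0.15, -2 mm is -0.1.

```bash
python3 steer.py '[[[-0.15,-0.1,0],0,0],[[-0.15,-0.1,0],0,0],[[-0.15,-0.1,0],0,0],[[-0.15,-0.1,0],0,0],[[-0.15,-0.1,0],0,0]]'; python3 steer.py '[[[0,0,0],0,0],[[0,0,0],0,0],[[0,0,0],0,0]]'
```

```text
t: 2.85
eef_pos: [554.7, 291.6, 30.8]
tcp_rot: [3.142, 0.001, 2.899]
ft_force: [2.2, -3.2, 2.2]
opening: 0.42
grip_force: 29.9
t: 3.1
eef_pos: [554.6, 291.7, 30.8]
tcp_rot: [3.141, 0.0, 2.899]
ft_force: [2.4, -2.5, 3.0]
opening: 0.417
grip_force: 29.9
```

Gripped (opening 0.417 ≈ 40 mm). Lift straight up 120.

Scaled: -95 mm is -4.75, -75 mm is -3.75.

```bash
python3 steer.py '[[[0,0,-0.5],0,0],[[0,0,-1.5],0,0],[[0,0,-2.75],0,0],[[0,0,-3.75],0,0],[[0,0,-4.75],0,0]]'; python3 steer.py '[[[0,0,-0.75],0,0],[[0,0,-1.25],0,0],[[0,0,-1.25],0,0],[[0,0,-1.25],0,0]]'
python3 - <<'E'
from h import *
from rel import rel
p,d=env.read_camera("side");cv2.imwrite("pics/side1.png",p[:,:,::-1])
# mallet centre should go 5mm beyond grasp along head direction
print(rel(565.5-5*.97,25.5+5*.24,150),env.state()["eef_pos"])
E
```

```text
t: 3.52
eef_pos: [553.8, 292.0, 126.9]
tcp_rot: [3.142, -0.001, 2.899]
ft_force: [-0.3, -0.1, -2.5]
opening: 0.418
grip_force: 29.9
t: 3.85
eef_pos: [554.0, 291.9, 150.5]
tcp_rot: [3.141, -0.0, 2.899]
ft_force: [0.0, -0.8, -2.5]
opening: 0.42
grip_force: 29.9
[-7.030e+01 -2.556e+02 -1.000e-01] [553.84255282 291.7117623  149.82247215]
```

View pics/side1.png

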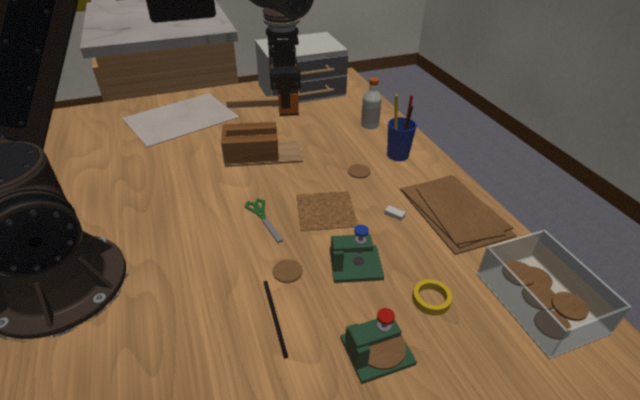

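The side view shows the mallet hanging level in the gripper (head at (288,105)), clear of the holder. Carrying it to the mat.

```bash
python3 steer.py '[[[-0.3,-1,0],0,0],[[-0.75,-2.5,0],0,0],[[-1.25,-4.25,0],0,0],[[-1.7,-6,0],0,0],[[-2.15,-7.5,0],0,0]]'; python3 steer.py '[[[-0.4,-1.5,0],0,0],[[-0.8,-3,0],0,0],[[-1.15,-4.25,0.5],0,0],[[-1.375,-5.275,1.5],0,0],[[-1.375,-5.275,2.5],0,0]]';python3 steer.py '[[[0,0,1],0,0],[[0,0,2],0,0],[[0,0,2.5],0,0],[[0,0,2.5],0,0]]'; python3 rel.py 560.7 26.7 27; python3 rel.py 560.7 26.7 27
```

```text
t: 4.32
eef_pos: [559.1, 134.0, 149.3]
tcp_rot: [-3.141, -0.002, 2.899]
ft_force: [1.3, -0.2, -2.2]
opening: 0.419
grip_force: 29.9
t: 4.73
eef_pos: [561.2, 23.6, 99.4]
tcp_rot: [-3.141, -0.0, 2.896]
ft_force: [1.1, 0.3, -3.1]
opening: 0.419
grip_force: 29.9
t: 5.07
eef_pos: [559.9, 26.9, 47.9]
tcp_rot: [-3.141, -0.005, 2.899]
ft_force: [-0.6, 1.0, -1.7]
opening: 0.416
grip_force: 29.9
[-0.9 -0.  20.9]
[-0.9 -0.  20.9]
```

Scaled: 18 mm is 0.9, 20 mm is 1.

```bash
python3 steer.py '[[[0,0,0.4],0,0],[[0,0,0.75],0,0],[[0,0,0.9],0,0],[[0,0,1],0,0],[[0,0,1],0,0]]'; python3 steer.py '[[[0,0,0.05],0,0],[[0,0,0.1],0,0],[[0,0,0.1],0,0],[[0,0,0.1],0,0]]'
```

```text
t: 5.48
eef_pos: [561.4, 26.9, 30.6]
tcp_rot: [3.141, 0.0, 2.899]
ft_force: [-0.7, 0.5, -3.2]
opening: 0.422
grip_force: 29.9
t: 5.82
eef_pos: [561.4, 26.9, 28.8]
tcp_rot: [3.141, 0.0, 2.899]
ft_force: [-0.3, 0.6, -3.3]
opening: 0.418
grip_force: 29.9
```

```bash
python3 steer.py '[[[0,0,0.05],0,0],[[0,0,0.075],0,0],[[0,0,0.075],0,0],[[0,0,0.075],0,0]]'; python3 steer.py '[[[0,0,0.035],0,0],[[0,0,0.035],0,0],[[0,0,0.035],0,0]]'
```

```text
t: 6.15
eef_pos: [561.4, 26.8, 27.1]
tcp_rot: [3.142, -0.0, 2.899]
ft_force: [-0.8, -0.2, -3.6]
opening: 0.421
grip_force: 29.9
t: 6.4
eef_pos: [561.5, 26.8, 26.7]
tcp_rot: [3.141, 0.0, 2.899]
ft_force: [-1.5, 0.3, 3.2]
opening: 0.422
grip_force: 29.9
```

Scaled: -75 mm is -3.75, 70 mm is 3.5.

```bash
python3 steer.py '[[[0,0,0],0,1],[[0,0,0],0,1],[[0,0,0],0,1],[[0,0,0],0,1],[[0,0,0],0,1]]'; python3 steer.py '[[[0,0,0],0,1],[[0,0,0],0,1],[[0,0,-0.75],0,1],[[0,0,-2],0,1],[[0,0,-3.75],0,1]]'; python3 steer.py '[[[2,0,-1.25],0,1],[[3.5,0,-2],0,1],[[3.5,0,-2],0,1],[[3.5,0,-2],0,1]]'
python3 - <<'E'
from h import *
for n in("top","side"):
    p,d=env.read_camera(n); cv2.imwrite(f"pics/{n}2.png",p[:,:,::-1]); np.save(f"pics/{n}2.npy",d)
E
```

```text
t: 6.82
eef_pos: [561.4, 26.8, 26.4]
tcp_rot: [3.141, -0.0, 2.899]
ft_force: [0.5, 0.3, -0.7]
opening: 0.709
grip_force: 0.0
t: 7.23
eef_pos: [560.2, 26.9, 100.4]
tcp_rot: [-3.141, -0.004, 2.899]
ft_force: [0.3, -0.3, 0.1]
opening: 0.994
grip_force: 0.0
t: 7.57
eef_pos: [493.0, 44.0, 142.8]
tcp_rot: [3.141, 0.002, 2.899]
ft_force: [-0.0, -0.1, -0.1]
opening: 1.005
grip_force: 0.0
```

View pics/top2.png

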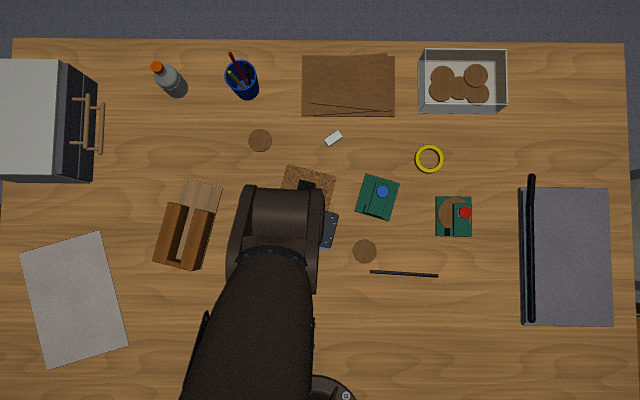

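View pics/side2.png

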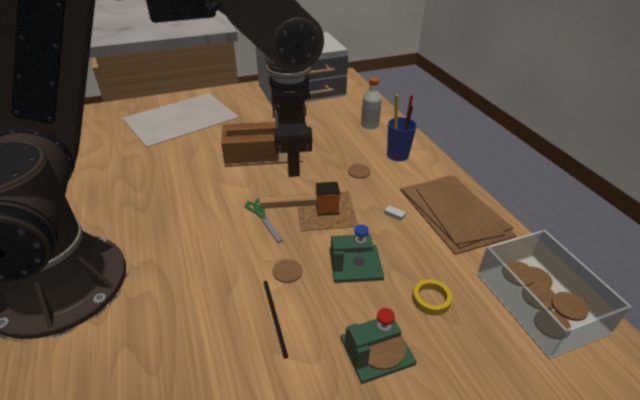

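The mallet stands upright and free on the mat (side view, head at (327,198)); other things are undisturbed. Checking its position, then grasping the handle.

Run:
```python
from h import *
from rel import rel
S=cam("side");p=cv2.imread("pics/side2.png")[:,:,::-1].copy();d=np.load("pics/side2.npy")
m,c,s=blob(p,(0,0,0),(179,255,55),(313,178,343,200));Q=pts(S,np.argwhere(m)[:,::-1],d)
t=Q[Q[:,2]>66];r=cv2.minAreaRect(t[:,:2].astype(np.float32));print("black",c,s,r,np.median(t[:,2]),len(t))
v,u=np.mgrid[195:215,255:313];H=pts(S,np.c_[u.ravel(),v.ravel()],d);H=H[(H[:,2]>40)&(H[:,2]<56)]
print("handle",len(H),H.mean(0),cv2.fitLine(H[:,:2].astype(np.float32),2,0,.01,.01).ravel(),np.median(H[:,2]))
print(rel(524.6,35.7,18))
```

```text
black [327.05084746 188.31355932] [317 183  22  12 236] ((567.76171875, 23.475448608398438), (40.86616897583008, 47.78464889526367), 72.9319076538086) 68.55444954130758 235
handle 396 [474.90063734  44.97963251  44.89252444] [ 9.6780008e-01 -2.5172007e-01  4.7490063e+02  4.4979633e+01] 45.239348207882244
[-31.3  -0.3 123.5]
```

```bash
python3 steer.py '[[[-1,0,1.5],0,1],[[-1.55,0,3],0,1],[[-1.55,0,4.25],0,1],[[-1.55,0,5.25],0,1],[[-1.55,0,5.95],0,1]]'; python3 steer.py '[[[0,0,0.2],0,0.4],[[0,0,0.2],0,0.4],[[0,0,0.2],0,0.4],[[0,0,0.2],0,0.4],[[0,0,0.2],0,0.4]]';python3 steer.py '[[[0,0,0],0,0.4],[[0,0,0],0,0.4],[[0,0,0],0,0.4]]'; python3 rel.py 524.6 35.5 18
```

```text
t: 8.08
eef_pos: [523.5, 35.9, 19.1]
tcp_rot: [-3.141, -0.003, 2.898]
ft_force: [0.3, 0.2, -0.3]
opening: 0.998
grip_force: 0.0
t: 8.5
eef_pos: [524.1, 36.2, 19.3]
tcp_rot: [3.141, 0.002, 2.899]
ft_force: [0.1, 0.3, -0.0]
opening: 0.709
grip_force: 0.0
t: 8.75
eef_pos: [523.7, 36.2, 18.9]
tcp_rot: [3.141, 0.001, 2.899]
ft_force: [0.1, -0.4, -0.2]
opening: 0.496
grip_force: 0.0
[-1.  -0.5  0.9]
```

Scaled: -1 mm is -0.05, 1 mm is 0.05.

```bash
python3 steer.py '[[[-0.05,-0.025,0.05],0,0],[[-0.05,-0.025,0.05],0,0],[[-0.05,-0.025,0.05],0,0],[[-0.05,-0.025,0.05],0,0],[[-0.05,-0.025,0.05],0,0]]'; python3 steer.py '[[[0,0,0],0,0],[[0,0,0],0,0],[[0,0,0],0,0]]';  python3 steer.py '[[[0,0,-0.25],0,0],[[0,0,-0.75],0,0],[[0,0,-1.5],0,0],[[0,0,-2.5],0,0],[[0,0,-3.5],0,0]]'
```

```text
t: 9.17
eef_pos: [524.4, 35.5, 17.4]
tcp_rot: [3.142, -0.0, 2.899]
ft_force: [-0.2, -0.3, -0.2]
opening: 0.233
grip_force: 30.0
t: 9.42
eef_pos: [524.4, 35.5, 17.4]
tcp_rot: [3.142, -0.0, 2.899]
ft_force: [-0.1, 0.6, -0.2]
opening: 0.23
grip_force: 30.0
t: 9.83
eef_pos: [524.0, 35.5, 88.7]
tcp_rot: [-3.142, -0.001, 2.899]
ft_force: [0.3, -0.5, -2.6]
opening: 0.226
grip_force: 30.0
```

Scaled: -75 mm is -3.75, -70 mm is -3.5.

```bash
python3 steer.py '[[[0,0,-1.25],0,0],[[0,0,-2.5],0,0],[[0,0,-3.5],0,0],[[0,0,-3.75],0,0],[[0,0,-3.75],0,0]]'
python3 - <<'E'
from h import *
from rel import rel
S=cam("side");p,d=env.read_camera("side");cv2.imwrite("pics/side3.png",p[:,:,::-1])
s=env.state();print(s["eef_pos"])
hsv=cv2.cvtColor(p,cv2.COLOR_RGB2HSV)
v,u=np.mgrid[0:400,0:640];P=pts(S,np.c_[u.ravel(),v.ravel()],d).reshape(400,640,3)
a=np.radians(-13.9);e=np.array([np.cos(a),np.sin(a),0]);n=np.array([-e[1],e[0],0]);g=np.array([524.4,35.5,0])
X=(P-g)@e;Y=(P-g)@n;Z=P[:,:,2]-s["eef_pos"][2]
m=(abs(Y)<25)&(Z>-25)&(Z<62)
for x0 in(-100,-80,-60,-40,22,30,40,50,60,66):
    k=m&(X>x0)&(X<x0+8)
    if k.any(): print(x0,k.sum(),np.percentile(Z[k],[2,50,98]).round(1),np.percentile(Y[k],[5,95]).round(1))
E
```

```text
t: 10.25
eef_pos: [524.7, 35.5, 164.0]
tcp_rot: [3.141, 0.003, 2.899]
ft_force: [0.6, -1.1, -2.8]
opening: 0.229
grip_force: 30.0
[524.18167402  35.51970004 162.62437143]
-100 51 [10.5 26.8 30.7] [-13.1   4.8]
-80 50 [12.3 26.5 30.5] [-12.6   6. ]
-60 49 [10.6 26.2 30.3] [-12.6   4.9]
-40 52 [11.8 27.2 31. ] [-13.    5.7]
22 85 [-12.2  15.8  39.9] [-22. -18.]
30 81 [-11.   16.3  39.2] [-22.3 -18.1]
40 104 [-11.4  20.7  53.2] [-21.6 -12.9]
50 144 [-11.8  32.7  53.9] [-21.9  12.6]
60 140 [-10.3  33.   53.6] [-21.3  13.4]
66 74 [-10.6  28.5  53.8] [-21.1  11.9]
```

```bash
python3 rel.py 477.9 -336.2 150
```

```text
[ -44.4 -371.9   12.6]
```

```bash
python3 steer.py '[[[-0.1,-0.75,0],0,0],[[-0.25,-2.25,0],0,0],[[-0.5,-4,0],0,0],[[-0.7,-5.75,0],0,0],[[-0.9,-7.5,0],0,0]]'; python3 steer.py '[[[-0.2,-1.75,0],0,0],[[-0.4,-3.5,0],0,0],[[-0.6,-5.25,0],0,0],[[-0.8,-6.75,0],0,0],[[-0.9,-7.75,0],0,0]]'; python3 steer.py '[[[-0.1,-1,0],0,0],[[-0.25,-2.25,0],0,0],[[-0.4,-3,0],0,0],[[-0.4,-3.35,0],0,0],[[-0.4,-3.35,0],0,0]]'; python3 rel.py 477.9 -336.2 150
```

```text
t: 10.72
eef_pos: [504.7, -115.5, 160.8]
tcp_rot: [3.141, -0.003, 2.9]
ft_force: [0.9, 0.5, -2.6]
opening: 0.226
grip_force: 30.0
t: 11.13
eef_pos: [484.9, -271.6, 160.6]
tcp_rot: [3.141, -0.002, 2.897]
ft_force: [-0.6, 0.4, -2.7]
opening: 0.233
grip_force: 30.0
t: 11.55
eef_pos: [477.1, -336.8, 161.2]
tcp_rot: [3.141, -0.001, 2.897]
ft_force: [0.0, 0.6, -3.0]
opening: 0.229
grip_force: 30.0
[-0.6  0.8 11.2]
```

```bash
python3 steer.py '[[[0,0,0.5],0,0],[[0,0,1],0,0],[[0,0,1.5],0,0],[[0,0,1.5],0,0],[[0,0,1.5],0,0]]'
python3 - <<'E'
from h import *
S=cam("side");p,d=env.read_camera("side");cv2.imwrite("pics/side4.png",p[:,:,::-1])
s=env.state();print(s["eef_pos"])
v,u=np.mgrid[0:400,0:640];P=pts(S,np.c_[u.ravel(),v.ravel()],d).reshape(400,640,3)
a=np.radians(-13.9);e=np.array([np.cos(a),np.sin(a),0]);n=np.array([-e[1],e[0],0]);g=np.array([*s["eef_pos"][:2],0])
X=(P-g)@e;Y=(P-g)@n;Z=P[:,:,2]
m=(abs(Y)<25)&(X>15)&(X<75)&(Z>100)&(Z<240)
Q=np.c_[X[m],Y[m],Z[m]];print("mallet head x,y,z pct",np.percentile(Q,[1,5,95,99],axis=0).round(1))
m2,c,_=blob(p,(0,150,80),(8,255,255),(360,300,410,335));q=pts(S,np.argwhere(m2)[:,::-1],d);q=np.c_[(q-g)@e,(q-g)@n,q[:,2]]
print("cap",c,m2.sum(),np.percentile(q,[3,50,97],axis=0).round(1))
cv2.imwrite("pics/s4c.png",cv2.resize(p[210:390,280:500,::-1],None,fx=3,fy=3))
E
```

```text
t: 11.97
eef_pos: [477.6, -335.4, 131.5]
tcp_rot: [3.141, -0.002, 2.9]
ft_force: [0.1, -0.1, -1.7]
opening: 0.231
grip_force: 30.0
[ 477.82271235 -335.68612605  132.10305028]
mallet head x,y,z pct [[ 26.3 -20.8 103.2]
 [ 46.5 -20.1 118.6]
 [ 69.1  17.4 184.1]
 [ 69.8  19.8 185.3]]
cap [386.50617284 320.22222222] 81 [[ 19.2 -81.7  95.8]
 [ 41.5 -11.7  98.7]
 [ 53.2  -7.  209.2]]
```

View pics/s4c.png

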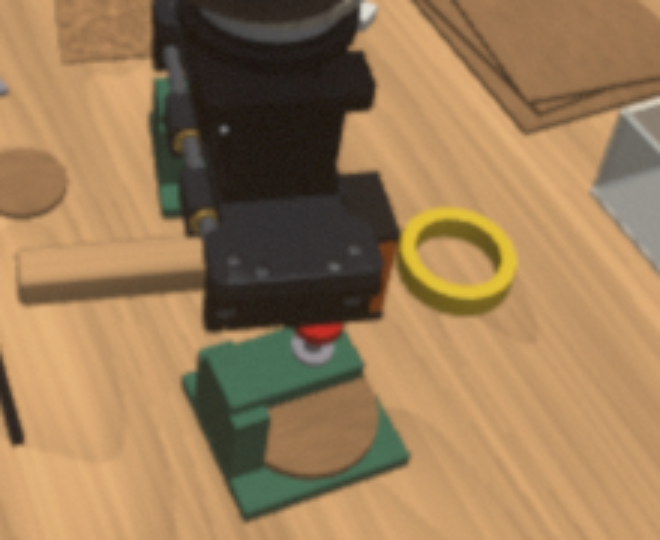

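The crop shows the mallet face directly over the red cap (cap at crop (320,332)), with the handle clear of the stand. Strike now.

Scaled: 37 mm is 1.85, 37.5 mm is 1.875.

```bash
python3 steer.py '[[[0,0,0.8],0,0],[[0,0,1.85],0,0],[[0,0,1.875],0,0],[[0,0,1.875],0,0]]'; python3 steer.py '[[[0,0,0],0,0],[[0,0,0],0,0]]'
```

```text
t: 12.35
eef_pos: [477.8, -336.1, 95.3]
tcp_rot: [3.141, -0.0, 2.899]
ft_force: [-1.6, 1.7, 3.1]
opening: 0.228
grip_force: 30.0
t: 12.52
eef_pos: [477.8, -336.1, 96.1]
tcp_rot: [-3.141, 0.001, 2.899]
ft_force: [-1.1, 2.0, 1.7]
opening: 0.228
grip_force: 30.0
```

Scaled: 2 mm is 0.1, 1 mm is 0.05.

```bash
python3 steer.py '[[[0,0,0.05],0,0],[[0,0,0.1],0,0],[[0,0,0.1],0,0],[[0,0,0.1],0,0]]'; python3 steer.py '[[[0,0,0.035],0,0],[[0,0,0.075],0,0],[[0,0,0.075],0,0]]'
```

```text
t: 12.85
eef_pos: [477.8, -336.1, 93.1]
tcp_rot: [3.142, 0.0, 2.899]
ft_force: [-0.5, 1.7, 3.2]
opening: 0.233
grip_force: 30.0
t: 13.1
eef_pos: [477.6, -336.2, 92.3]
tcp_rot: [-3.141, 0.0, 2.899]
ft_force: [-4.7, 4.2, 12.9]
opening: 0.226
grip_force: 30.0
```

Hard stop reached (force 13 N). One insurance blow, a little gentler, then lift.

Scaled: -10 mm is -0.5, -33 mm is -1.65.

```bash
python3 steer.py '[[[0,0,-0.5],0,0],[[0,0,-1.25],0,0],[[0,0,-1.65],0,0],[[0,0,-1.65],0,0],[[0,0,-1.65],0,0]]'; python3 steer.py '[[[0,0,0.7],0,0],[[0,0,1.4],0,0],[[0,0,1.6],0,0],[[0,0,1.6],0,0],[[0,0,1.6],0,0]]'; python3 steer.py '[[[0,0,-0.5],0,0],[[0,0,-1.25],0,0],[[0,0,-2.25],0,0],[[0,0,-3.25],0,0],[[0,0,-3.5],0,0]]'
python3 - <<'E'
from h import *
from rel import rel
S=cam("side");p,d=env.read_camera("side")
s=env.state();print(s["eef_pos"])
v,u=np.mgrid[0:400,0:640];P=pts(S,np.c_[u.ravel(),v.ravel()],d).reshape(400,640,3)
a=np.radians(-13.9);e=np.array([np.cos(a),np.sin(a),0]);n=np.array([-e[1],e[0],0]);g=np.array([*s["eef_pos"][:2],0])
X=(P-g)@e;Y=(P-g)@n;Z=P[:,:,2]-s["eef_pos"][2]
m=(abs(Y)<25)&(Z>-30)&(Z<45)
for x0 in(-105,-90,-75,-60,-45,60):
    k=m&(X>x0)&(X<x0+8)
    if k.any(): print(x0,k.sum(),np.percentile(Z[k],[2,98]).round(1))
m2,c,_=blob(p,(0,150,80),(8,255,255),(360,300,410,335));q=pts(S,np.argwhere(m2)[:,::-1],d);print("cap",m2.sum(),np.percentile(q[:,2],[3,50,97]))
print(rel(523,36.5,165))
E
```

```text
t: 13.52
eef_pos: [477.6, -336.3, 124.4]
tcp_rot: [-3.141, 0.0, 2.899]
ft_force: [0.6, -0.2, -3.3]
opening: 0.23
grip_force: 30.0
t: 13.93
eef_pos: [477.2, -336.1, 91.9]
tcp_rot: [3.141, -0.001, 2.899]
ft_force: [-2.9, 0.0, 2.2]
opening: 0.229
grip_force: 30.0
t: 14.35
eef_pos: [478.4, -336.6, 165.5]
tcp_rot: [-3.14, 0.003, 2.899]
ft_force: [0.4, 0.1, -2.4]
opening: 0.23
grip_force: 30.0
[ 478.32378398 -336.55601265  164.92524744]
-105 119 [ 7.  25.3]
-90 114 [ 7.5 27. ]
-75 108 [ 9.4 27.2]
-60 116 [ 9.5 27.9]
-45 116 [ 9.8 28.8]
60 79 [-9.  43.5]
cap 231 [ 94.71455205  99.03205629 100.88568368]
[ 46.2 372.9  -0.8]
```

Scaled: 45 mm is 2.25, 10 mm is 0.5.

```bash
python3 steer.py '[[[0.1,0.75,0],0,0],[[0.25,2.25,0],0,0],[[0.5,4,0],0,0],[[0.7,5.75,0],0,0],[[0.9,7.5,0],0,0]]'; python3 steer.py '[[[0.2,1.75,0],0,0],[[0.4,3.5,0],0,0],[[0.6,5.25,0],0,0],[[0.8,6.75,0],0,0],[[1,7.75,0],0,0]]'; python3 steer.py '[[[0.1,1,0],0,0],[[0.25,2.25,0],0,0],[[0.4,3,1],0,0],[[0.4,3.35,2.5],0,0],[[0.4,3.35,3.5],0,0]]'; python3 steer.py '[[[0,0,1],0,0],[[0,0,2],0,0],[[0,0,2.6],0,0],[[0,0,2.9],0,0],[[0,0,2.9],0,0]]'; python3 rel.py 523 36.5 17.4
```

```text
t: 14.82
eef_pos: [495.4, -183.9, 161.1]
tcp_rot: [3.141, -0.002, 2.898]
ft_force: [1.2, 0.4, -2.2]
opening: 0.229
grip_force: 30.0
t: 15.23
eef_pos: [513.2, -27.7, 161.3]
tcp_rot: [3.141, -0.002, 2.9]
ft_force: [-0.0, -0.1, -2.5]
opening: 0.23
grip_force: 30.0
t: 15.65
eef_pos: [521.0, 38.2, 89.9]
tcp_rot: [-3.142, -0.002, 2.901]
ft_force: [0.4, 0.1, -3.1]
opening: 0.228
grip_force: 30.0
t: 16.07
eef_pos: [521.1, 36.4, 32.7]
tcp_rot: [-3.141, -0.004, 2.899]
ft_force: [0.5, 0.5, -3.2]
opening: 0.23
grip_force: 30.0
[-1.9  0.5 15.3]
```

```bash
python3 steer.py '[[[0,0,0.3],0,0],[[0,0,0.55],0,0],[[0,0,0.6],0,0],[[0,0,0.6],0,0]]'; python3 steer.py '[[[0,0,0.05],0,0],[[0,0,0.1],0,0],[[0,0,0.1],0,0],[[0,0,0.1],0,0]]'; python3 steer.py '[[[0,0,0.035],0,0],[[0,0,0.05],0,0],[[0,0,0.05],0,0]]'
```

```text
t: 16.4
eef_pos: [522.4, 36.0, 22.4]
tcp_rot: [3.141, 0.0, 2.899]
ft_force: [0.1, -0.3, -2.4]
opening: 0.231
grip_force: 30.0
t: 16.73
eef_pos: [522.5, 36.0, 20.6]
tcp_rot: [3.141, 0.0, 2.899]
ft_force: [-0.9, -0.9, -2.3]
opening: 0.229
grip_force: 30.0
t: 16.98
eef_pos: [522.4, 36.0, 19.4]
tcp_rot: [3.141, -0.0, 2.899]
ft_force: [0.1, 0.4, -2.7]
opening: 0.229
grip_force: 30.0
```

Scaled: 1.3 mm is 0.065, 0.7 mm is 0.035.

```bash
python3 steer.py '[[[0,0,0.035],0,0],[[0,0,0.065],0,0],[[0,0,0.065],0,0]]'; python3 steer.py '[[[0,0,0.025],0,0],[[0,0,0.05],0,0],[[0,0,0.05],0,0]]'
```

```text
t: 17.23
eef_pos: [522.4, 36.0, 18.0]
tcp_rot: [3.142, -0.0, 2.899]
ft_force: [0.2, 0.1, -2.3]
opening: 0.226
grip_force: 30.0
t: 17.48
eef_pos: [522.4, 36.0, 17.0]
tcp_rot: [3.142, -0.0, 2.899]
ft_force: [0.8, 0.3, -2.3]
opening: 0.229
grip_force: 30.0
```

Scaled: 1 mm is 0.05, 0.5 mm is 0.025.

```bash
python3 steer.py '[[[0,0,0.025],0,0],[[0,0,0.05],0,0],[[0,0,0.05],0,0]]'; python3 steer.py '[[[0,0,0.025],0,0],[[0,0,0.04],0,0],[[0,0,0.04],0,0]]'
```

```text
t: 17.73
eef_pos: [522.4, 36.0, 16.0]
tcp_rot: [3.142, -0.0, 2.899]
ft_force: [-0.3, 0.3, -2.3]
opening: 0.231
grip_force: 30.0
t: 17.98
eef_pos: [522.4, 36.0, 15.6]
tcp_rot: [3.141, 0.0, 2.899]
ft_force: [-2.3, 0.6, 1.1]
opening: 0.234
grip_force: 30.0
```

Contact. Release and withdraw straight up.

Scaled: -140 mm is -7, -110 mm is -5.5.

```bash
python3 steer.py '[[[0,0,0],0,1],[[0,0,0],0,1],[[0,0,0],0,1],[[0,0,0],0,1],[[0,0,0],0,1]]'; python3 steer.py '[[[0,0,0],0,1],[[0,0,0],0,1],[[0,0,0],0,1],[[0,0,0],0,1],[[0,0,0],0,1]]';python3 steer.py '[[[0,0,-1],0,1],[[0,0,-2.5],0,1],[[0,0,-4],0,1],[[0,0,-5.5],0,1],[[0,0,-7],0,1]]'; python3 steer.py '[[[1.5,0,0],0,1],[[3,0,0],0,1],[[3,0,0],0,1],[[3,0,0],0,1]]'
python3 - <<'E'
from h import *
S=cam("side");p,d=env.read_camera("side");cv2.imwrite("pics/side5.png",p[:,:,::-1])
m,c,s=blob(p,(0,0,0),(179,255,55),(308,175,350,202));Q=pts(S,np.argwhere(m)[:,::-1],d)
t=Q[(Q[:,2]>64)&(Q[:,2]<80)];print(cv2.minAreaRect(t[:,:2].astype(np.float32)),np.percentile(t[:,2],[5,50,95]))
v,u=np.mgrid[195:215,255:310];H=pts(S,np.c_[u.ravel(),v.ravel()],d);H=H[(H[:,2]>40)&(H[:,2]<56)];print(len(H),np.polyfit(H[:,0],H[:,2],1))
E
```

```text
t: 18.4
eef_pos: [522.5, 36.0, 15.3]
tcp_rot: [3.141, 0.0, 2.899]
ft_force: [-0.4, -1.0, 0.5]
opening: 0.523
grip_force: 0.0
t: 18.82
eef_pos: [522.5, 36.0, 15.3]
tcp_rot: [3.141, 0.0, 2.899]
ft_force: [0.4, -0.3, 0.4]
opening: 0.873
grip_force: 0.0
t: 19.23
eef_pos: [522.1, 36.0, 156.8]
tcp_rot: [3.142, -0.0, 2.899]
ft_force: [0.3, 0.1, 0.1]
opening: 1.002
grip_force: 0.0
t: 19.57
eef_pos: [463.4, 50.7, 155.8]
tcp_rot: [3.141, 0.001, 2.899]
ft_force: [0.5, -0.5, 1.0]
opening: 0.998
grip_force: 0.0
((566.7277221679688, 23.333545684814453), (40.2949333190918, 47.27373123168945), 75.07920837402344) [66.43306127 68.61102946 70.3022143 ]
379 [2.09451830e-03 4.39153919e+01]
```

View pics/side5.png

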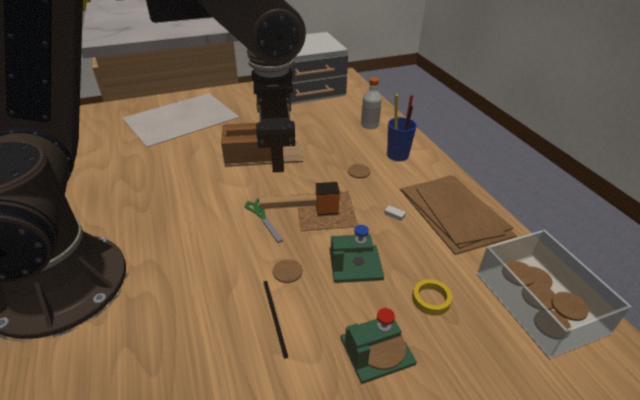

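The mallet stands level on the mat centre (head at (327,198)), the red cap is up at (385,316), and the other things have not moved.

```bash
python3 -c "
from cell import env
print(env.job_done())"
```

```text
the job is handed in; nothing more can be done
None
```

I handed the job in at about 20 s: the red pin was struck briskly twice, reaching its hard stop after the first blow, and it sprang back up. The mallet stands level and let go within about 3 mm of the mat's centre, the blue pin was not touched and nothing else looks moved; no verdict was returned.

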